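Reverse the shaker's hold-down bar

ROBOT

A 7-joint arm with a two-finger parallel gripper is mounted at the origin on the work surface. World frame = base frame: x ahead of the robot, y to its left, z up, the work surface at z = 0. Lengths are in mm, angles in rad, forces in N, time in s.
With the tool pointing down it reaches from about 425 to 875 mm from the base axis. Payload 4.7 kg.
Tool frame: the origin (TCP) lies midway between the tips of the shut fingers; the grasp point (between the pads) lies 19 mm behind it (manip.grip_depth is the distance from the TCP to the grasp point, in mm); z points along the fingers, y is the direction in which the jaws open and shut (so a half turn about z gives the same grasp; the last joint's range is limited). The gripper opens to 87 mm and grips with 3 to 60 N. Pads are 19 mm wide; open, the fingers measure 117 mm over their backs; the gripper's body (75 mm by 190 mm) begins 51 mm behind the grasp point.
Start: joints at [-1.151, 0.321, -0.07, 1.45, 0.023, 1.371, -0.057], TCP at [256.619, 597.221, 222.587] pointing down, gripper open.
Joint ranges: [-2.86, 2.86], [-0.3, 2.09], [-1.38, 1.24], [0.06, 2.45], [-1.56, 4.7], [0.09, 2.05], [-2.69, 2.69]. Speed limits (rad/s): [2.57, 2.57, 3.14, 3.14, 3.14, 3.14, 3.14].

INTERFACE

Orientations are given as a unit quaternion [w, x, y, z].
In Python, from plant import manip, eyes, cut_out, pinpoint gives the robot as it stands. The module is installed in compiled form; this text tells all that it offers.
- The arm moves only by the tool drive_tool, never from a script. Its argument "series" is a list of rows, each an object with "translation": the shift along the tool's x, y, z in m, a list of three; "roll": the turn about the tool's z in rad. A call has 1 to 12 rows; each row shifts and turns the pose as measured when the row begins, along the tool's axes as they then stand; what a row does not reach is not made up. A row lasts 1/8 s, in which the tool goes at most 62.5 mm and 10.7 degrees, less where a joint would pass 70% of its speed; a pose out of reach is approached as far as the arm can. A call is refused whole if a number of a shift passes 0.0625 or a number of a turn 0.188, either way. A call with a gripper value outside its range is refused whole. "claw" is the finger opening in m, from 0 to 0.087, set as the call begins (left out, the last holds). The fingers move at their own pace and stop on an object; "squeeze" is the grip in N (left out, the last holds). Time passes only in rows, so rows that do not move let the fingers close. It gives the time, the measured TCP pose, the force and the opening at its end, in the units of the state.
- manip.read_state(): the state, without advancing time (a new reading comes with each control period).
- eyes.grab_frame(name): name is "scene" or "top"; returns a dict with "frame" (400x640x3 uint8, blue, green, red), "intrinsics" (3x3 intrinsics, pixels), "dist" ([k1, k2, p1, p2, k3] as OpenCV has them; the pictures are not rectified), "rvec" (rotation vector, rad) and "tvec" (3), from world to camera coordinates, as OpenCV has them. Camera axes: x right, y down, z forward; pixel columns grow to the right and rows downward; lengths in mm; the calibration is good to about 2 mm. A picture is of the moment at which its call begins. There is no depth.
- manip.close_job(): hands the job in, once; it reports no verdict.
Trained networks look in a picture, given as the dict that the camera call returned (one of the last four; its "shot" number tells which), for a name from the list of things; names that differ only in an ending like _2 or _b are one class to them, and where a whole thing is asked for, a point or a joint stands for the part that bears it (a point fixed in the world has none). Each returns a list of dicts, best first, with "score" (0 to 1); they miss things now and then, are a little off and sometimes report something else, mostly with a low value. They report only what shows in the picture. A call takes as long as a camera call. They do not tell look-alikes from the thing itself.
- cut_out(label, picture): "mask" (400x640 bool, what is visible of it) and "box" ([centre column, centre row, width, height] in pixels, round what is visible of it).
- pinpoint(label, picture): "xy" ([column, row] in pixels: a listed point, or the origin of a listed thing).
The state is a dict: "time": time; "joint_pos": joint angles; "joint_vel": joint speeds; "joint_efforts": joint torques, N m; "ee_pos": TCP position; "ee_rot": TCP orientation; "contact_force": force on the tool from outside, world axes, zero at the start; "wrist_torque": the same for the moment, N m; "gripper_width": finger opening in mm.
Only numpy, scipy, OpenCV 4.12 (cv2) and the standard library are available. Lean on these libraries where they do the work, as an engineer would, in place of code of your own. Each camera call takes 0.05 s, during which the arm holds its last target.

TASK

The plate shaker's hold-down bar is on its pivot pin the wrong way round, with its fork over the deep-well plate. Lift it off, turn it end for end and fit it back on the pin by the hole next to the fork, fully down and flat, with the wide crossbar lying across the middle of the plate, which stays in its nest. See that the control box's toggle is over to its run side, leaning away from the robot, and leave the tube rack, bottle, jar and pipette where they stand.

Things in the scene. Friction and masses are not known exactly. Their poses are not given: they have to be found in the camera images.
- holddown: Loose bare-aluminium bar, 0.3 kg, 199 mm long (x), 34-42 wide, 12 thick. One end (x = -43 mm) is a T crossbar, 100 mm wide (y), 22 long; the other (x = 156) a two-prong fork, prongs 12 wide, 18 apart. Two 18 mm through holes, at x = 0 and 110. Origin: underside, centre of the hole by the crossbar; x to the fork, z up. Starts with that hole on the pin, fork on the plate.
- hole_crossbar (a point): Centre of the hole beside the crossbar, at the bar's underside (same as the bar's origin).
- hole_fork (a point): Centre of the hole beside the fork, at the bar's underside. This hole must end on the pin.
- crossbar (a point): Middle of the crossbar, at the bar's underside.
- grip (a point): Centre of the top face of the bar's upright black grip block: 30 x 30 mm (sides along the bar's x and y), 45 mm tall above the bar, top 57 mm above the bar's underside, at x = 48 mm of the bar, within 10 mm of its centre of mass.
- shaker: Fixed plate shaker, white housing with a dark deck, 200 mm (x) x 290 mm (y), deck 65 mm above the bench. Origin: centre of its underside. At y = -78 mm stands a steel post of 34 mm diameter with the pivot pin on top; at y = +64 mm lies the plate's nest (corner lugs 83 mm above the bench).
- pin (a point): Foot of the pivot pin, on the flat shoulder of the post, 115 mm above the bench: the bar's underside rests here. The pin is upright, 14 mm in diameter for 18 mm, then a cone down to 6 mm at its tip, 28 mm above this point. Axes as the shaker's.
- nest (a point): Centre of the floor of the plate's nest, 71 mm above the bench and 142 mm from the pin, along the shaker's +y.
- plate: Loose white deep-well plate, 127 (x) x 85 (y) x 44 mm, in the nest between the lugs; its flat top is level with the post's shoulder, so that the bar lies level on both. Origin: centre of its underside.
- box: Fixed grey control box, 130 (x) x 90 (y) x 60 mm high, the toggle in the middle of its top. Origin: centre of its underside; its x points to the run side (away from the robot, marked by a steel strip on the top), yaw up to 0.4 rad.
- toggle_pivot (a point): Centre of the toggle's hinge, 65 mm above the bench; it turns about the box's y.
- toggle (a joint): Toggle angle, rad: 0 = off, leaning 0.45 rad towards the robot (box -x); 0.9 = run, leaning 0.45 rad away from the robot (box +x); upright at 0.45. It is an over-centre lever of light action (under 2 N at the ball) that falls by itself to the side it is past, and may start on either side.
- toggle_tip (a point): Centre of the black ball (28 mm diameter) at the top of the toggle's 10 mm rod, 75 mm from the hinge; 133 mm above the bench on either side, 140 mm when upright.
- rack: Bystander: white tube rack with tubes, 100 x 200 x 88 mm. Origin under its centre.
- flask: Bystander: white bottle, 60 mm across, 125 mm tall. Origin under its centre.
- jar: Bystander: amber jar with a steel lid, 60 mm across, 70 mm tall. Origin under its centre.
- pipette: Bystander: lying hand pipette, about 280 mm long (x), 34 mm wide, 26 mm high. Origin under its middle.
Mind the look-alikes: they are no part of the job. Of the things that look like the holddown, the smaller one is meant.

How it is judged (in metres and radians):
On the way, in this order (a step that is already met when the one before it is completed fails the run):
1. the bar is lifted clear of the pin (z of hole_crossbar in the frame of pin above 0.03 m), for 0.1 s.
2. the bar is back on the pin by the hole beside the fork, fully down, crossbar across the plate (horizontal distance between hole_fork and pin below 0.004 m and z of hole_fork in the frame of pin between -0.004 and 0.004 m and angle between holddown's own z axis and vertical below 0.05 rad and horizontal distance between crossbar and nest below 0.022 m), for 0.2 s.
At the end, for the whole second after the job is handed in: Bar at rest on the pin by the fork-side hole (within 4 mm of the axis and of the shoulder's height, level within 0.05 rad), crossbar's middle within 22 mm of the nest's centre seen from above; plate within 6 mm of its nest and 0.05 rad of level; toggle at run (over 0.75 rad) (all of step 2 and distance between plate and nest below 0.006 m and angle between plate's own z axis and vertical below 0.05 rad and value of joint toggle above 0.75 rad and linear speed of holddown below 0.02 m/s and angular speed of holddown below 0.2 rad/s); the robot touches nothing.
It fails at once if the tube rack, bottle, jar or pipette is shifted by more than 40 mm (distance of any of rack, flask, jar, pipette from where it was at the start of the episode above 0.04 m).
It also fails if it takes over 58 s, if anything falls off the work surface, if the arm or the gripper's body presses on something with over 40 N, if the wrist force passes 120 N, or if a joint passes its speed limit or range.

## Working session

There is one attempt and no reset: what is moved stays moved. The work goes in short steps, Python scripts to look and compute and a tool call to move; the robot and the scene stay as the last step left them, time stands still between calls to the robot, and variables do not carry over. Pictures are saved under pics/ and viewed, and the job is handed in when it is done.

Besides the shell and the picture viewer there is one more tool, called after "Call:" as name(argument=value, ...) on one line, values as JSON. drive_tool: Moves the arm, as the interface text tells. Its arguments: {"type":"object","properties":{"series":{"type":"array"},"claw":{"type":"number"},"squeeze":{"type":"number"}},"required":["series"]}

```bash
mkdir -p pics; ls; cat > h.py <<'E'
import numpy as np, cv2
from plant import manip, eyes, cut_out, pinpoint
def ray(p,px):
    K=np.array(p["intrinsics"],float);d=np.array(p["dist"],float)
    u=cv2.undistortPoints(np.array([[px]],float),K,d)[0,0]
    R=cv2.Rodrigues(np.array(p["rvec"],float))[0];t=np.array(p["tvec"],float).ravel()
    return -R.T@t, R.T@np.array([u[0],u[1],1.])
def atz(p,px,z):
    c,v=ray(p,px); return c+v*(z-c[2])/v[2]
def proj(p,X):
    return cv2.projectPoints(np.array(X,float).reshape(-1,1,3),np.array(p["rvec"],float),np.array(p["tvec"],float),np.array(p["intrinsics"],float),np.array(p["dist"],float))[0].reshape(-1,2)
def tri(ps,pxs):
    A=np.zeros((3,3));b=np.zeros(3)
    for p,x in zip(ps,pxs):
        c,v=ray(p,x);v=v/np.linalg.norm(v);M=np.eye(3)-np.outer(v,v);A+=M;b+=M@c
    return np.linalg.solve(A,b)
E
python3 - <<'E'
from h import *
s=manip.read_state(); print(s)
for n in ["scene","top"]:
    p=eyes.grab_frame(n); cv2.imwrite(f"pics/{n}0.png",p["frame"])
    print(n, ray(p,[320,200])[0])
    for l in ["holddown","hole_crossbar","hole_fork","crossbar","grip","pin","nest","plate","shaker","box","toggle_pivot","toggle_tip","rack","flask","jar","pipette"]:
        print(l,[(np.round(d["xy"],1).tolist(),round(d["score"],2)) for d in pinpoint(l,p)])
E
```

```text
pics
{'time': 0.0, 'joint_pos': array([-1.15092248,  0.32183272, -0.07010573,  1.45165017,  0.02260369,
        1.37080051, -0.05690785]), 'joint_vel': array([-0.00117463, -0.00021354, -0.00241362,  0.00150931, -0.00021118,
       -0.00111655, -0.00026939]), 'joint_efforts': array([-5.08877019e-04, -4.91285527e+01, -4.04332392e-01, -3.12533212e+01,
       -6.39488082e-02,  4.37767943e-02,  1.79904182e-04]), 'ee_pos': array([256.39430698, 596.70245653, 221.46783173]), 'ee_rot': array([-1.45337579e-04,  2.01476806e-01,  9.79492823e-01, -9.40473069e-04]), 'contact_force': array([ 0.08956278, -0.85433687,  0.62864279]), 'wrist_torque': array([-0.00494346, -0.01325863,  0.03251201]), 'gripper_width': 87.09985206471882}
scene [1349.72537877  -99.55656672 1210.11952503]
holddown [([314.6, 219.5], 0.78), ([377.6, 141.9], 0.7), ([334.1, 208.5], 0.63), ([217.7, 262.3], 0.48)]
hole_crossbar [([317.5, 220.0], 0.73), ([334.9, 205.7], 0.71), ([380.5, 139.5], 0.56)]
hole_fork [([420.1, 154.0], 0.81), ([359.1, 217.4], 0.73)]
crossbar [([305.1, 224.9], 0.71), ([367.4, 135.6], 0.62)]
grip [([397.8, 13
[... 664 characters left out ...]
3.4], 0.81), ([330.2, 176.2], 0.78), ([403.0, 180.4], 0.68)]
grip [([302.9, 174.2], 0.83), ([221.4, 295.2], 0.77)]
pin [([320.7, 178.4], 0.92)]
nest [([277.1, 178.2], 0.79)]
plate [([275.1, 176.9], 0.87)]
shaker [([300.0, 179.1], 0.89), ([389.8, 112.8], 0.2)]
box [([406.1, 180.3], 0.71), ([417.2, 182.0], 0.32)]
toggle_pivot [([411.1, 174.4], 0.94), ([371.8, 233.3], 0.31)]
toggle_tip [([415.7, 183.8], 0.44), ([330.4, 179.2], 0.18)]
rack [([182.9, 190.6], 0.87), ([369.6, 233.8], 0.57), ([404.9, 180.1], 0.56), ([330.3, 176.5], 0.2)]
flask [([392.4, 109.8], 0.77), ([412.7, 174.6], 0.49), ([301.9, 182.4], 0.33)]
jar [([371.5, 233.4], 0.72), ([322.1, 176.3], 0.15)]
pipette [([456.9, 224.3], 0.78)]
```

```bash
python3 - <<'E'
import cv2
for n,(x0,x1,y0,y1) in {"scene":(130,530,80,380),"top":(160,500,80,335)}.items():
    f=cv2.imread(f"pics/{n}0.png"); c=cv2.resize(f[y0:y1,x0:x1],None,fx=2,fy=2,interpolation=cv2.INTER_CUBIC); cv2.imwrite(f"pics/{n}0c.png",c)
E
```

```text
(no output)
```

View pics/scene0c.png

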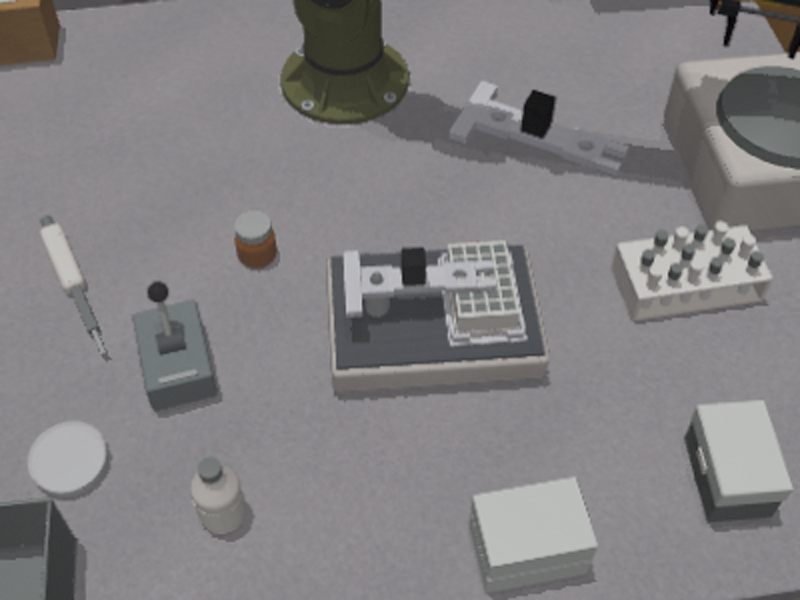

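View pics/top0c.png

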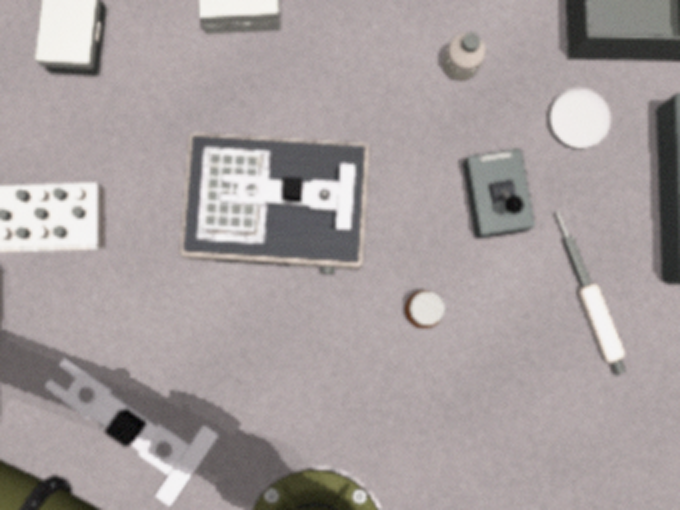

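The candidates for the hold-down are the bar on the shaker (top, ~px 303,175) and a loose bar by the robot base (top, ~px 221,295). The one on the shaker sits on the pin with its fork over the plate and looks smaller, so I'm choosing it. The toggle's ball leans towards the robot (off side), away from the steel strip.

```bash
python3 - <<'E'
from h import *
P={n:eyes.grab_frame(n) for n in ["scene","top"]}
p=P["top"]
f=cv2.resize(p["frame"][135:225,245:355],None,fx=7,fy=6.5,interpolation=cv2.INTER_CUBIC);cv2.imwrite("pics/bar0.png",f)
def g(l,n,near,r=25):
    c=[d["xy"] for d in pinpoint(l,P[n]) if np.hypot(*(np.array(d["xy"])-near))<r]
    return c[0] if c else None
near={"hole_crossbar":((317,220),(323,178)),"hole_fork":((359,217),(287,171)),"crossbar":((305,220),(330,177)),"grip":((335,206),(303,174)),"pin":((321,222),(321,178)),"nest":((370,228),(277,178)),"plate":((373,228),(275,177)),"shaker":((343,244),(300,179)),"toggle_pivot":((215,248),(411,174)),"toggle_tip":((207,225),(416,183)),"box":((218,260),(406,180)),"rack":((473,219),(183,190)),"flask":((241,335),(392,109)),"jar":((259,204),(371,233)),"pipette":((166,222),(457,224))}
Z={"hole_crossbar":115,"hole_fork":115,"crossbar":115,"grip":172,"pin":115,"nest":71,"plate":71,"shaker":0,"toggle_pivot":65,"toggle_tip":133,"box":0,"rack":0,"flask":0,"jar":0,"pipette":0}
for l,(a,b) in near.items():
    x=g(l,"scene",a);y=g(l,"top",b)
    o=[l]
    for n,q in(("scene",x),("top",y)):
        if q is not None:o+=[n,np.round(q,1),np.round(atz(P[n],q,Z[l])[:2],1)]
    if x is not None and y is not None:o+=["tri",np.round(tri([P["scene"],P["top"]],[x,y]),1)]
    print(*o)
E
```

```text
hole_crossbar scene [316.1 219.5] [526.  -10.9] top [320.1 177. ] [536.7  -4.1] tri [534.6  -8.  125.9]
hole_fork scene [358.9 221.3] [547.4 100.8] top [287.7 172.5] [549.9  94.4] tri [549.7  97.2 118.5]
crossbar scene [306.5 222.9] [533.8 -37.5] top [331.  176.6] [538.2 -37.2] tri [537.4 -37.4 119.7]
grip scene [334.4 205.8] [531.4  36.7] top [300.6 172.5] [540.3  53. ] tri [538.1  44.2 179.8]
pin scene [318.5 223.2] [539.1  -6.2] top [321.6 176. ] [539.8  -8.7] tri [539.7  -7.5 116.1]
nest scene [369.1 227.9] [541.1 132.5] top [275.4 176.7] [543.9 135.7] tri [543.2 133.7  73.8]
plate scene [372.8 229.3] [547.2 141.6] top [275.6 178.2] [539.2 135. ] tri [541.1 139.6  62.7]
shaker scene [346.5 242.9] [533.8  73.5] top [298.8 180.7] [542.7  65.3] tri [541.4  68.3  11.6]
toggle_pivot scene [217.  249.9] [ 553.9 -281.9] top [415.  174.6] [ 555.1 -303.7] tri [ 554.6 -292.    68.8]
toggle_tip scene [208.5 225.8] [ 522.4 -292.8] top [417.3 180.4] [ 525.9 -296.6] tri [ 525.3 -293.9  137.2]
box scene [218.3 263.1] [ 553.3 -288.9] top [405.9 178.3] [ 553.5 -286.4] tri [ 553.5 -287.6    0. ]
rack scene [472.3 217.3] [494.7 458.4] top [181.5 189.2] [512.5 453.7] tri [509.7 448.   21.2]
flask scene [243.2 337.6] [ 783.1 -229. ] top [389.7 112.3] [ 776.7 -235.8] tri [ 779.1 -233.4   -7.6]
jar scene [258.8 199.6] [ 341.  -164.7]
pipette scene [167.3 227.1] [ 408.9 -437.7] top [454.8 224.3] [ 403.  -446.4] tri [ 403.3 -443.8   -6. ]
```

View pics/bar0.png

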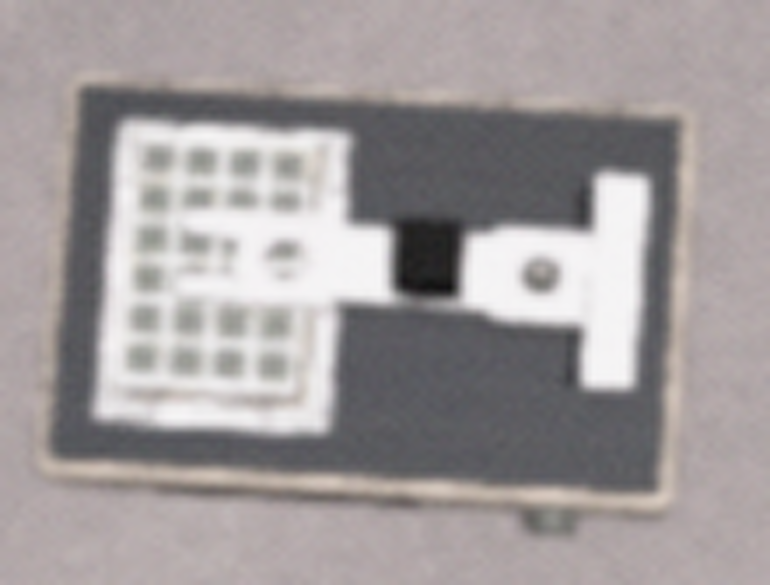

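The crop shows the chosen bar: pin tip showing in the crossbar hole (crop 541,275), fork on the plate, black grip at (428,257). Next I measure it geometrically, using metric warps and rectangle fits.

```bash
cat > warp.py <<'E'
from h import *
def warp(p,z,x0,x1,y0,y1,s=2.0):
    # rows: x decreasing downward, cols: y decreasing rightwards ; s px/mm
    X=x1-(np.arange(int((x1-x0)*s))+.5)/s; Y=y1-(np.arange(int((y1-y0)*s))+.5)/s
    gx,gy=np.meshgrid(X,Y,indexing="ij")
    q=proj(p,np.stack([gx,gy,np.full_like(gx,z)],-1)).reshape(*gx.shape,2).astype(np.float32)
    return cv2.remap(p["frame"],q[...,0],q[...,1],cv2.INTER_CUBIC)
def back(c,x1,y1,s=2.0): return np.array([x1-(c[1]+.5)/s, y1-(c[0]+.5)/s])
E
python3 - <<'E'
from warp import *
p=eyes.grab_frame("top")
x0,x1,y0,y1=420,670,-110,240
W=warp(p,65,x0,x1,y0,y1)
g=cv2.cvtColor(W,cv2.COLOR_BGR2GRAY)
m=(g<115).astype(np.uint8)
n,lab,st,c=cv2.connectedComponentsWithStats(m)
i=1+np.argmax(st[1:,4]); m=(lab==i).astype(np.uint8)
pts=cv2.findContours(m,cv2.RETR_EXTERNAL,cv2.CHAIN_APPROX_NONE)[0]
pts=max(pts,key=len)
r=cv2.minAreaRect(pts);C=back(r[0],x1,y1)
b=cv2.boxPoints(r);B=np.array([back(q,x1,y1) for q in b])
print("deck",C,np.array(r[1])/2,r[2]);print(B)
# grip
W2=warp(p,172,480,600,-20,110,4);g2=cv2.cvtColor(W2,cv2.COLOR_BGR2GRAY)
m2=(g2<30).astype(np.uint8)
n,lab,st,c=cv2.connectedComponentsWithStats(m2);i=1+np.argmax(st[1:,4]);
pts=max(cv2.findContours((lab==i).astype(np.uint8),cv2.RETR_EXTERNAL,cv2.CHAIN_APPROX_NONE)[0],key=len)
r=cv2.minAreaRect(pts);print("grip",back(r[0],600,110,4),np.array(r[1])/4,r[2])
W3=warp(p,127,460,620,-60,170,4);cv2.imwrite("pics/bar127.png",cv2.resize(W3,(690,480)))
g3=cv2.cvtColor(W3,cv2.COLOR_BGR2GRAY)
cv2.imwrite("pics/deck.png",W)
W4=warp(p,143,520,560,-30,20,14);cv2.imwrite("pics/pin143.png",W4)
E
```

```text
deck [538.67921448  68.66287231] [271.85806274 182.20785522] 3.3419435024261475
[[455.65417 209.67163]
 [637.5522  199.04987]
 [621.7042  -72.34589]
 [439.80627 -61.72412]]
grip [523.53740692  38.49692535] [19.99080849  5.69654417] 4.698680877685547
```

View pics/bar127.png

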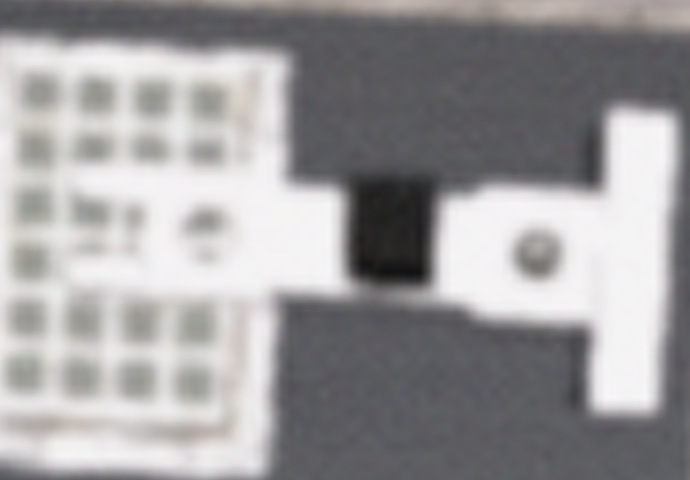

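View pics/pin143.png

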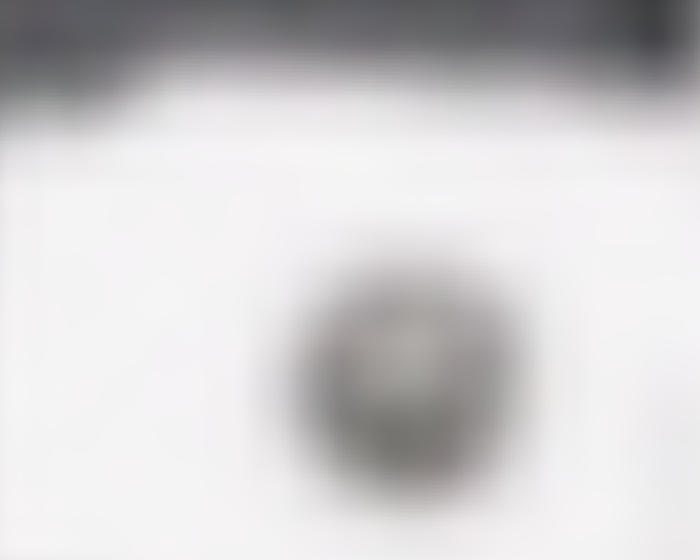

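```bash
python3 - <<'E'
from warp import *
p=eyes.grab_frame("top")
W2=warp(p,172,490,590,-10,90,6)
# project expected points
pin=np.array([535,-9.3]);u=np.array([.0586,.998]);w=np.array([u[1],-u[0]])
gc=pin+48*u;print(gc)
g2=cv2.cvtColor(W2,cv2.COLOR_BGR2GRAY)
for t in(60,90,120):
    m2=(g2<t).astype(np.uint8);n,lab,st,c=cv2.connectedComponentsWithStats(m2);print(t,[(s.tolist()) for s in st[1:] if s[4]>500])
cv2.imwrite("pics/g172.png",W2)
V=W2.copy()
for a,b in((1,1),(1,-1),(-1,-1),(-1,1)):
    q=gc+15*a*u+15*b*w;cv2.circle(V,(int((90-q[1])*6),int((590-q[0])*6)),4,(0,0,255),-1)
cv2.imwrite("pics/g172b.png",V)
# same on raw scene picture
s=eyes.grab_frame("scene");f=cv2.resize(s["frame"][190:270,280:400],None,fx=6,fy=6,interpolation=cv2.INTER_CUBIC)
def mk(X,col):
    for q in proj(s,X): cv2.circle(f,(int((q[0]-280+.5)*6),int((q[1]-190+.5)*6)),4,col,-1)
mk([[*(gc+15*a*u+15*b*w),172] for a in(1,-1) for b in(1,-1)],(0,0,255))
mk([[*pin,143]],(0,255,0)); mk([[*(pin+u*x+w*y),127] for x,y in((-43,50),(-43,-50),(-21,50),(-21,-50),(156,21),(156,-21))],(255,0,0))
mk([[*(pin+142*u),115]],(0,255,255))
cv2.imwrite("pics/sc1.png",f)
E
```

```text
[537.8128  38.604 ]
60 [[236, 222, 154, 205, 27857]]
90 [[154, 0, 446, 154, 32856], [132, 66, 89, 147, 4967], [183, 122, 241, 313, 44489], [255, 139, 52, 36, 1086], [449, 149, 151, 66, 3538], [554, 164, 46, 33, 993], [424, 173, 27, 34, 691], [115, 472, 111, 89, 4048], [240, 480, 218, 44, 3964], [422, 515, 178, 50, 4425], [111, 551, 26, 49, 596]]
120 [[93, 0, 507, 600, 206773]]
```

View pics/g172b.png

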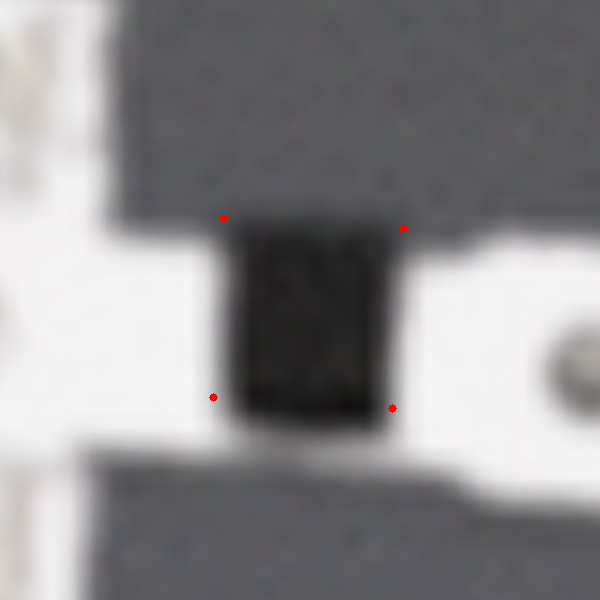

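View pics/sc1.png

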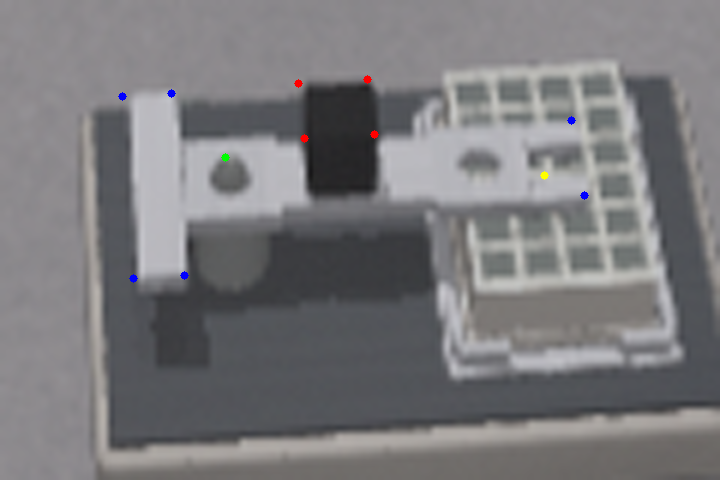

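```bash
cat > plan.py <<'E'
import sys
from h import *
from scipy.spatial.transform import Rotation as Ro
def pose():
    s=manip.read_state();q=s["ee_rot"];return np.array(s["ee_pos"]),Ro.from_quat([q[1],q[2],q[3],q[0]]),s
def jaw(R): y=R.as_matrix()[:,1];return np.arctan2(y[1],y[0])
def rows(tgt,ang,n,nr=None):
    """world target mm, jaw angle (rad, mod pi nearest unless ang given exact), rows"""
    P,R,s=pose();a=jaw(R);d=(ang-a+np.pi/2)%np.pi-np.pi/2
    nr=nr or n;out=[];pos=P.copy();yaw=a
    st=(np.array(tgt)-P)/n
    M=R.as_matrix()
    for i in range(n):
        t=M.T@st/1000;r=-d/nr if i<nr else 0
        out.append((np.round(t,4).tolist(),round(r,4)))
        M=M@Ro.from_euler("z",r).as_matrix()
    return out
def show():
    P,R,s=pose();M=R.as_matrix()
    print("t",round(s["time"],2),"pos",P.round(1),"jaw deg",round(np.degrees(jaw(R)),2),"toolz",M[:,2].round(4),"F",np.round(s["contact_force"],1),"w",round(s["gripper_width"],1),"q",np.round(s["joint_pos"],2))
if __name__=="__main__":
    show()
    if len(sys.argv)>1:
        a=[float(x) for x in sys.argv[1:]]
        for t,r in rows(a[:3],np.radians(a[3]),int(a[4]),int(a[5]) if len(a)>5 else None): print(t,r)
E
python3 plan.py 537.9 38.6 225 -3.4 11 8
```

```text
t 3.45 pos [256.6 597.2 222.6] jaw deg 66.75 toolz [ 1.e-04  0.e+00 -1.e+00] F [-0.4  0.3 -0.5] w 87.0 q [-1.15  0.32 -0.07  1.45  0.02  1.37 -0.06]
[-0.0435, -0.0366, -0.0002] 0.1531
[-0.0486, -0.0295, -0.0002] 0.1531
[-0.0525, -0.0217, -0.0002] 0.1531
[-0.0552, -0.0135, -0.0002] 0.1531
[-0.0566, -0.0049, -0.0002] 0.1531
[-0.0567, 0.0038, -0.0002] 0.1531
[-0.0555, 0.0124, -0.0002] 0.1531
[-0.053, 0.0207, -0.0002] 0.1531
[-0.0492, 0.0285, -0.0002] 0
[-0.0492, 0.0285, -0.0002] 0
[-0.0492, 0.0285, -0.0002] 0
```

Call:
drive_tool(series=[{"translation":[-0.0435,-0.0366,0],"roll":0.153},{"translation":[-0.0486,-0.0295,0],"roll":0.153},{"translation":[-0.0525,-0.0217,0],"roll":0.153},{"translation":[-0.0552,-0.0135,0],"roll":0.153},{"translation":[-0.0566,-0.0049,0],"roll":0.153},{"translation":[-0.0567,0.0038,0],"roll":0.153},{"translation":[-0.0555,0.0124,0],"roll":0.153},{"translation":[-0.053,0.0207,0],"roll":0.153},{"translation":[-0.0492,0.0285,0],"roll":0},{"translation":[-0.0492,0.0285,0],"roll":0},{"translation":[-0.03,0.017,0],"roll":0}], claw=0.087)

```text
time: 4.82
ee_pos: [522.9, 39.8, 222.6]
ee_rot: [-0.001, 0.739, 0.673, 0.004]
contact_force: [0.1, 0.5, -0.2]
gripper_width: 87.1
```

```bash
python3 plan.py 537.9 38.6 200 -3.4 3
```

```text
t 4.83 pos [522.9  39.8 222.6] jaw deg -5.34 toolz [ 0.0049  0.0066 -1.    ] F [ 0.1  0.5 -0.2] w 87.1 q [-0.59  0.04  0.49  1.78 -0.03  1.32 -0.19]
[-0.0, 0.005, 0.0075] -0.0113
[-0.0001, 0.005, 0.0075] -0.0113
[-0.0001, 0.005, 0.0075] -0.0113
```

Call:
drive_tool(series=[{"translation":[0,0.005,0.008],"roll":-0.011},{"translation":[0,0.005,0.008],"roll":-0.011},{"translation":[0,0.005,0.008],"roll":-0.011},{"translation":[0,0,0],"roll":0}])

```text
time: 5.32
ee_pos: [538.6, 39.0, 196.9]
ee_rot: [-0.001, 0.728, 0.686, 0.004]
contact_force: [-0.9, -0.2, -0.5]
gripper_width: 87.0
```

```bash
python3 plan.py 537.9 38.6 137 -3.4 4; python3 - <<'E'
from h import *
s=eyes.grab_frame("scene");f=cv2.resize(s["frame"][140:260,260:410],None,fx=5,fy=5,interpolation=cv2.INTER_CUBIC)
cv2.imwrite("pics/sc2.png",f)
E
```

```text
t 5.33 pos [538.6  39.  196.9] jaw deg -3.4 toolz [ 0.0042  0.0071 -1.    ] F [-0.9 -0.2 -0.5] w 87.0 q [-0.58  0.1   0.49  1.78 -0.06  1.27 -0.13]
[-0.0002, -0.0002, 0.015] -0.0
[-0.0002, -0.0002, 0.015] -0.0
[-0.0002, -0.0002, 0.015] -0.0
[-0.0002, -0.0002, 0.015] -0.0
```

View pics/sc2.png

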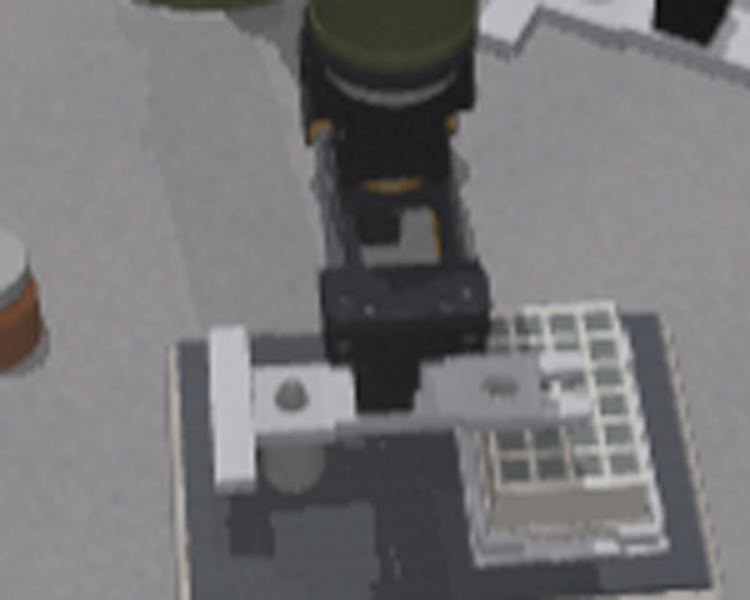

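Call:
drive_tool(series=[{"translation":[0,0,0.02],"roll":0},{"translation":[0,0,0.02],"roll":0},{"translation":[0,0,0.018],"roll":0},{"translation":[0,0,0.001],"roll":0}])

```text
time: 5.88
ee_pos: [539.3, 42.6, 137.8]
ee_rot: [-0.001, 0.726, 0.687, 0.005]
contact_force: [0.9, -0.5, 0.0]
gripper_width: 86.6
```

Call:
drive_tool(series=[{"translation":[0,0,0],"roll":0},{"translation":[0,0,0],"roll":0},{"translation":[0,0,0],"roll":0},{"translation":[0,0,0],"roll":0},{"translation":[0,0,0],"roll":0}], claw=0, squeeze=8)

```text
time: 6.5
ee_pos: [540.9, 43.0, 140.2]
ee_rot: [-0.0, 0.726, 0.688, 0.007]
contact_force: [-0.4, -0.3, -0.2]
gripper_width: 45.0
```

```bash
python3 plan.py; python3 - <<'E'
from h import *
s=eyes.grab_frame("scene");f=cv2.resize(s["frame"][140:260,260:410],None,fx=5,fy=5,interpolation=cv2.INTER_CUBIC)
cv2.imwrite("pics/sc3.png",f)
E
```

```text
t 6.5 pos [540.9  43.  140.2] jaw deg -3.13 toolz [ 0.0105  0.0101 -0.9999] F [-0.4 -0.3 -0.2] w 45.0 q [-0.57  0.15  0.49  1.85 -0.09  1.15 -0.11]
```

View pics/sc3.png

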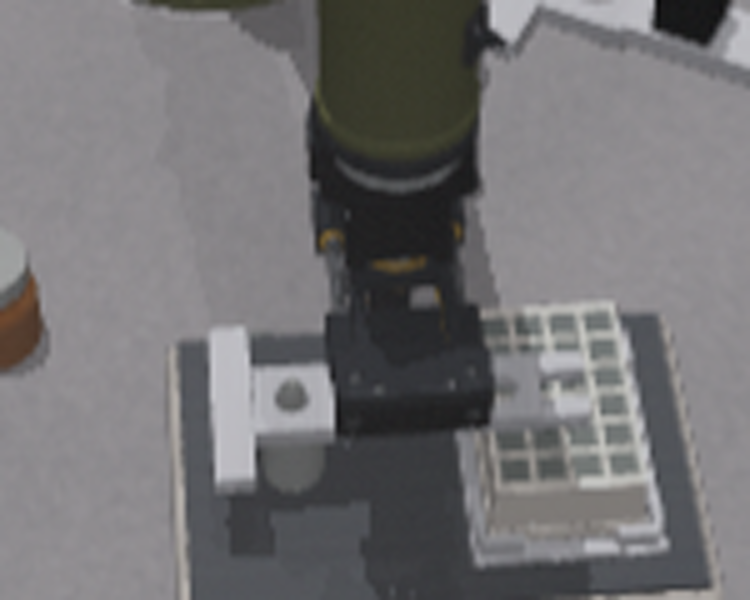

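Call:
drive_tool(series=[{"translation":[0,0,0],"roll":0},{"translation":[0,0,0],"roll":0},{"translation":[0,0,0.001],"roll":0}])

```text
time: 6.92
ee_pos: [540.2, 43.1, 140.0]
ee_rot: [-0.001, 0.726, 0.687, 0.007]
contact_force: [-4.0, 0.4, 10.3]
gripper_width: 30.4
```

```bash
python3 plan.py
```

```text
t 6.92 pos [540.2  43.1 140. ] jaw deg -3.16 toolz [ 0.0088  0.0107 -0.9999] F [-4.   0.4 10.3] w 30.4 q [-0.57  0.15  0.49  1.85 -0.09  1.15 -0.11]
```

Call:
drive_tool(series=[{"translation":[0,0,0],"roll":0},{"translation":[0,0,0],"roll":0},{"translation":[0,0,0],"roll":0},{"translation":[0,0,-0.025],"roll":0},{"translation":[0,0,-0.025],"roll":0}], claw=0.05)

```text
time: 7.55
ee_pos: [538.6, 42.2, 188.5]
ee_rot: [-0.001, 0.726, 0.687, 0.005]
contact_force: [-0.3, -0.1, 0.6]
gripper_width: 49.7
```

```bash
python3 plan.py 540 39.5 190 86.84 10 9
```

```text
t 7.55 pos [538.6  42.2 188.5] jaw deg -3.15 toolz [ 0.0052  0.0088 -0.9999] F [-0.3 -0.1  0.6] w 49.7 q [-0.58  0.1   0.49  1.79 -0.06  1.25 -0.13]
[-0.0003, 0.0002, -0.0002] -0.1745
[-0.0003, 0.0001, -0.0002] -0.1745
[-0.0003, 0.0001, -0.0002] -0.1745
[-0.0003, 0.0, -0.0002] -0.1745
[-0.0003, -0.0, -0.0002] -0.1745
[-0.0003, -0.0001, -0.0002] -0.1745
[-0.0003, -0.0001, -0.0002] -0.1745
[-0.0002, -0.0002, -0.0002] -0.1745
[-0.0002, -0.0002, -0.0002] -0.1745
[-0.0002, -0.0003, -0.0002] 0
```

Call:
drive_tool(series=[{"translation":[0,0,0],"roll":-0.1745},{"translation":[0,0,0],"roll":-0.1745},{"translation":[0,0,0],"roll":-0.1745},{"translation":[0,0,0],"roll":-0.1745},{"translation":[0,0,0],"roll":-0.1745},{"translation":[0,0,0],"roll":-0.1745},{"translation":[0,0,0],"roll":-0.1745},{"translation":[0,0,0],"roll":-0.1745},{"translation":[0,0,0],"roll":-0.1745}])

```text
time: 8.68
ee_pos: [539.9, 42.3, 189.4]
ee_rot: [0.004, 0.001, 1.0, 0.005]
contact_force: [0.2, -0.7, -0.1]
gripper_width: 50.1
```

```bash
python3 plan.py 540 39.5 165 86.84 3 3; python3 - <<'E'
from h import *
s=eyes.grab_frame("scene");f=cv2.resize(s["frame"][140:260,260:410],None,fx=5,fy=5,interpolation=cv2.INTER_CUBIC)
cv2.imwrite("pics/sc4.png",f)
E
```

```text
t 8.68 pos [539.9  42.3 189.4] jaw deg 89.84 toolz [ 0.0087  0.009  -0.9999] F [ 0.2 -0.7 -0.1] w 50.1 q [-0.5   0.1   0.4   1.79 -0.05  1.25  1.49]
[0.0, -0.001, 0.0081] 0.0174
[0.0, -0.001, 0.0081] 0.0174
[0.0, -0.001, 0.0081] 0.0174
```

View pics/sc4.png

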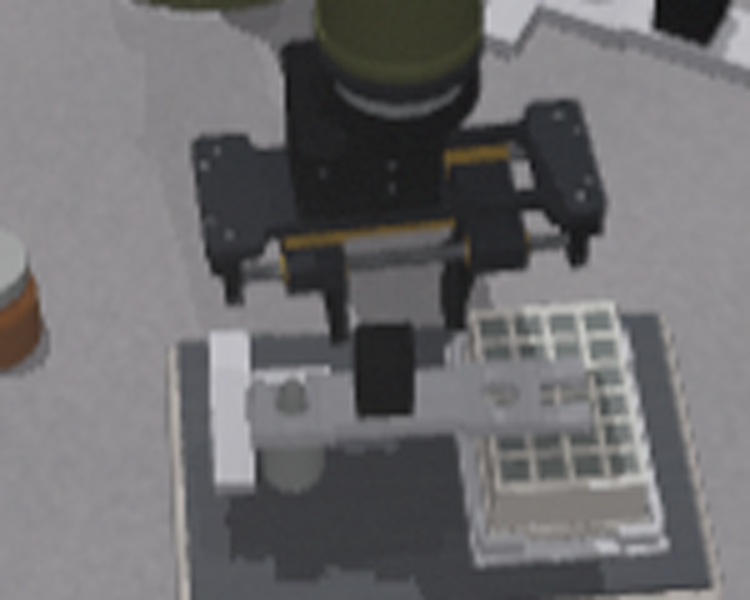

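The picture shows the fingers at crop columns ~340 and ~455, either side of the block (355–415). I'll descend and grip.

Call:
drive_tool(series=[{"translation":[0,-0.001,0.015],"roll":0.0174},{"translation":[0,-0.001,0.02],"roll":0.0174},{"translation":[0,-0.001,0.015],"roll":0.0174},{"translation":[0,0,0.003],"roll":0}])

```text
time: 9.22
ee_pos: [539.6, 39.4, 132.0]
ee_rot: [0.004, 0.031, 0.999, 0.004]
contact_force: [0.7, 0.0, -0.3]
gripper_width: 50.0
```

```bash
python3 plan.py 540 39.5 139 86.84 1
```

```text
t 9.22 pos [539.6  39.4 132. ] jaw deg 86.41 toolz [ 0.0073  0.0084 -0.9999] F [ 0.7  0.  -0.3] w 50.0 q [-0.49  0.15  0.41  1.86 -0.07  1.14  1.45]
[-0.0004, 0.0002, -0.007] -0.0076
```

Call:
drive_tool(series=[{"translation":[0,0,-0.003],"roll":-0.007},{"translation":[0,0,0],"roll":0},{"translation":[0,0,0],"roll":0},{"translation":[0,0,0],"roll":0}], claw=0, squeeze=35)

```text
time: 9.72
ee_pos: [539.5, 38.8, 135.7]
ee_rot: [0.003, 0.028, 1.0, 0.004]
contact_force: [0.6, -0.4, -3.0]
gripper_width: 29.6
```

```bash
python3 plan.py
```

```text
t 9.72 pos [539.5  38.8 135.7] jaw deg 86.74 toolz [ 0.0068  0.0079 -0.9999] F [ 0.6 -0.4 -3. ] w 29.6 q [-0.49  0.15  0.41  1.85 -0.07  1.15  1.46]
```

Call:
drive_tool(series=[{"translation":[0,0,-0.008],"roll":0},{"translation":[0,0,-0.015],"roll":0},{"translation":[0,0,-0.025],"roll":0},{"translation":[0,0,-0.015],"roll":0}])

```text
time: 10.22
ee_pos: [538.1, 38.7, 200.9]
ee_rot: [0.002, 0.028, 1.0, 0.004]
contact_force: [0.2, -0.4, -3.6]
gripper_width: 30.0
```

```bash
python3 plan.py; python3 - <<'E'
from h import *
s=eyes.grab_frame("scene");f=cv2.resize(s["frame"][140:260,260:410],None,fx=5,fy=5,interpolation=cv2.INTER_CUBIC)
cv2.imwrite("pics/sc5.png",f)
E
```

```text
t 10.22 pos [538.1  38.7 200.9] jaw deg 86.75 toolz [ 0.0046  0.0079 -1.    ] F [ 0.2 -0.4 -3.6] w 30.0 q [-0.5   0.09  0.41  1.78 -0.05  1.28  1.44]
```

View pics/sc5.png

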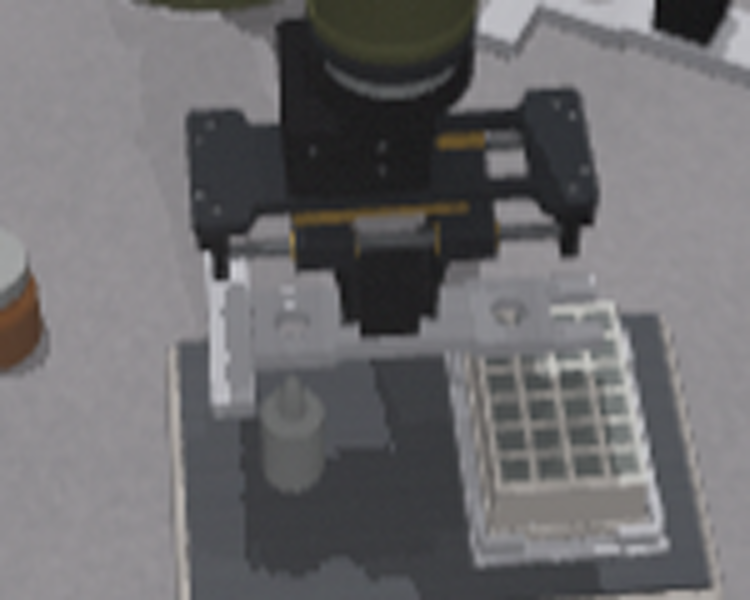

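The bar is clear of the pin, whose tip shows below it at crop (292,380). Now I turn it end for end.

Call:
drive_tool(series=[{"translation":[0,0,0],"roll":0.17},{"translation":[0,0,0],"roll":0.17},{"translation":[0,0,0],"roll":0.17},{"translation":[0,0,0],"roll":0.17},{"translation":[0,0,0],"roll":0.17},{"translation":[0,0,0],"roll":0.17},{"translation":[0,0,0],"roll":0.17},{"translation":[0,0,0],"roll":0.17},{"translation":[0,0,0],"roll":0.17},{"translation":[0,0,0],"roll":0.17},{"translation":[0,0,0],"roll":0.17},{"translation":[0,0,0],"roll":0.17}])

```text
time: 11.78
ee_pos: [537.5, 39.2, 201.8]
ee_rot: [-0.003, 0.883, 0.47, 0.004]
contact_force: [-0.3, 1.0, -3.4]
gripper_width: 29.6
```

```bash
python3 plan.py 541.2 52.8 195 -93.34 6
```

```text
t 11.78 pos [537.5  39.2 201.8] jaw deg -33.98 toolz [ 0.005   0.009  -0.9999] F [-0.3  1.  -3.4] w 29.6 q [-0.6   0.09  0.51  1.78 -0.06  1.28 -0.66]
[0.0022, -0.0007, 0.0011] 0.1727
[0.002, -0.0011, 0.0011] 0.1727
[0.0018, -0.0015, 0.0011] 0.1727
[0.0015, -0.0017, 0.0011] 0.1727
[0.0012, -0.002, 0.0011] 0.1727
[0.0009, -0.0022, 0.0011] 0.1727
```

Call:
drive_tool(series=[{"translation":[0.0022,-0.0007,0],"roll":0.17},{"translation":[0.002,-0.0011,0],"roll":0.17},{"translation":[0.0018,-0.0015,0],"roll":0.17},{"translation":[0.0015,-0.0017,0],"roll":0.17},{"translation":[0.0012,-0.002,0],"roll":0.17},{"translation":[0.0009,-0.0022,0],"roll":0.16},{"translation":[0,0,0],"roll":0}])

```text
time: 12.65
ee_pos: [539.9, 53.2, 200.5]
ee_rot: [-0.004, 0.999, -0.032, 0.001]
contact_force: [0.4, 0.6, -2.4]
gripper_width: 29.5
```

```bash
python3 plan.py 541.2 52.8 185 -93.34 3; python3 - <<'E'
from warp import *
s=eyes.grab_frame("scene");f=cv2.resize(s["frame"][140:260,260:410],None,fx=5,fy=5,interpolation=cv2.INTER_CUBIC)
cv2.imwrite("pics/sc6.png",f)
p=eyes.grab_frame("top");f=cv2.resize(p["frame"][130:230,245:355],None,fx=7,fy=6,interpolation=cv2.INTER_CUBIC);cv2.imwrite("pics/top6.png",f)
E
```

```text
t 12.65 pos [539.9  53.2 200.5] jaw deg -93.7 toolz [ 0.0024  0.0084 -1.    ] F [ 0.4  0.6 -2.4] w 29.5 q [-0.66  0.1   0.56  1.77 -0.07  1.28 -1.72]
[0.0004, 0.0001, 0.0052] -0.0021
[0.0004, 0.0001, 0.0052] -0.0021
[0.0004, 0.0001, 0.0052] -0.0021
```

View pics/sc6.png

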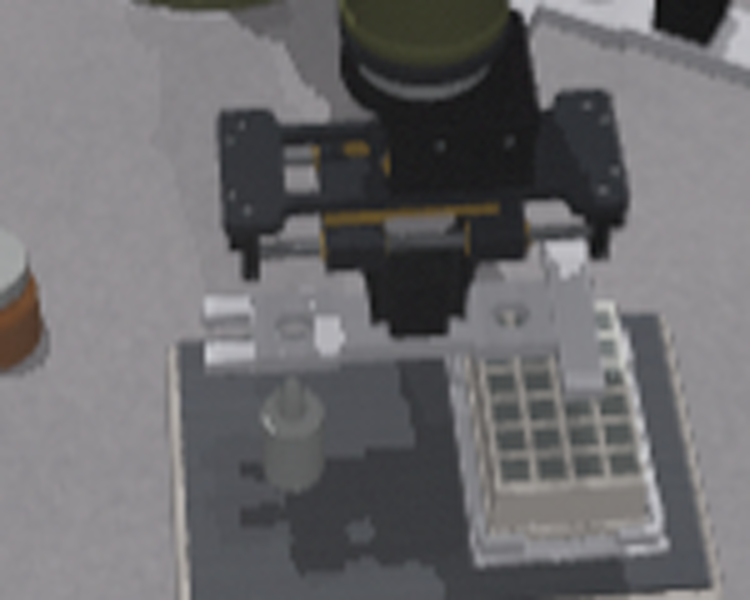

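View pics/top6.png

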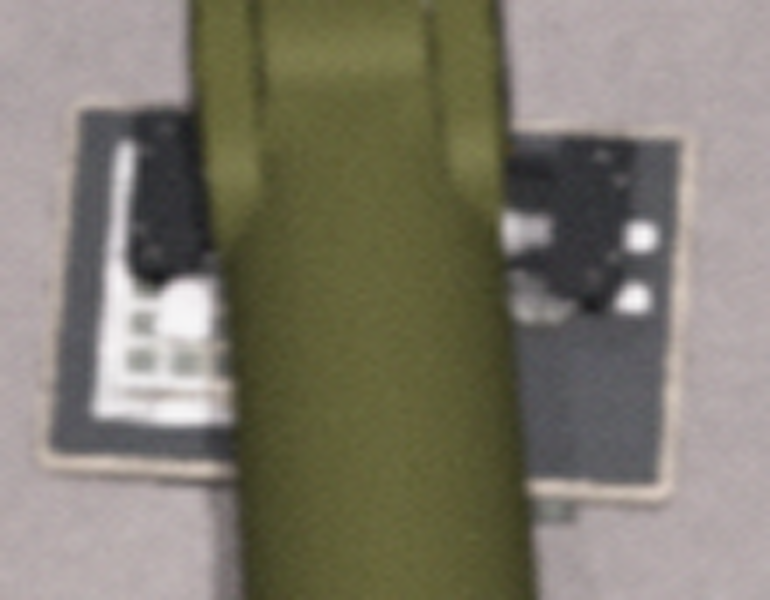

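The bar is now reversed: fork prongs at crop (230,330) on the pin side, crossbar over the plate, and the hole at (297,325) above the pin tip at (292,382). I'm lowering to just above the pin.

Call:
drive_tool(series=[{"translation":[0.0005,0,0.012],"roll":-0.003},{"translation":[0.0005,0,0.012],"roll":-0.003},{"translation":[0.0003,0,0.005],"roll":0}])

```text
time: 13.12
ee_pos: [541.0, 52.8, 169.3]
ee_rot: [-0.004, 1.0, -0.027, 0.001]
contact_force: [-0.3, 0.1, -3.7]
gripper_width: 30.0
```

```bash
python3 plan.py 541.2 52.8 168 -93.34 1; python3 - <<'E'
from warp import *
s=eyes.grab_frame("scene");f=cv2.resize(s["frame"][180:240,290:370],None,fx=9,fy=9,interpolation=cv2.INTER_CUBIC)
cv2.imwrite("pics/sc7.png",f)
E
```

```text
t 13.12 pos [541.   52.8 169.3] jaw deg -93.1 toolz [ 0.0019  0.0082 -1.    ] F [-0.3  0.1 -3.7] w 30.0 q [-0.65  0.13  0.56  1.81 -0.08  1.22 -1.7 ]
[0.0002, -0.0, 0.0013] 0.0043
```

View pics/sc7.png

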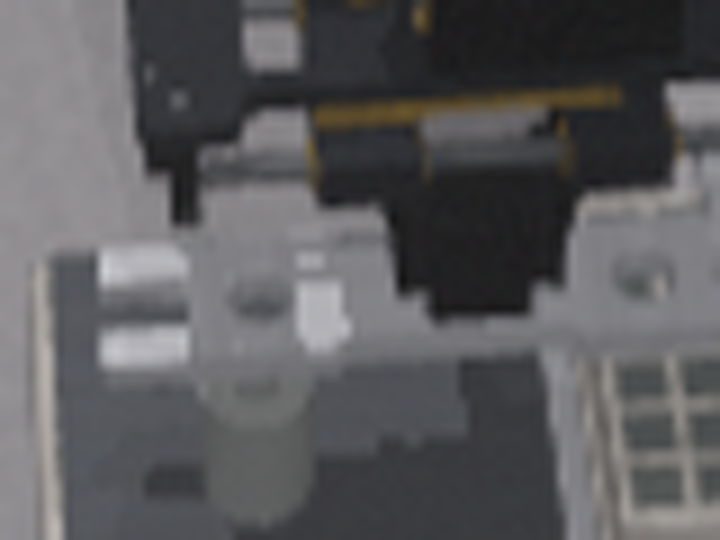

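Call:
drive_tool(series=[{"translation":[0,0,0.006],"roll":0.003},{"translation":[0,0,0.006],"roll":0},{"translation":[0,0,0.005],"roll":0}])

```text
time: 13.55
ee_pos: [540.4, 52.3, 151.0]
ee_rot: [-0.004, 1.0, -0.029, -0.0]
contact_force: [-2.9, -1.1, -1.8]
gripper_width: 29.6
```

```bash
python3 plan.py 541.2 52.8 145 -93.34 1
```

```text
t 13.55 pos [540.4  52.3 151. ] jaw deg -93.3 toolz [ 1.0e-04  7.3e-03 -1.0e+00] F [-2.9 -1.1 -1.8] w 29.6 q [-0.65  0.15  0.56  1.83 -0.09  1.18 -1.69]
[0.0007, -0.0005, 0.006] 0.0007
```

Call:
drive_tool(series=[{"translation":[0,0,0.006],"roll":0},{"translation":[0,0,0.005],"roll":0}])

```text
time: 13.8
ee_pos: [540.2, 52.1, 139.1]
ee_rot: [-0.004, 1.0, -0.029, -0.0]
contact_force: [-1.3, -0.5, -2.2]
gripper_width: 30.0
```

```bash
python3 plan.py 541.2 52.8 137 -93.34 1; python3 - <<'E'
from warp import *
s=eyes.grab_frame("scene");f=cv2.resize(s["frame"][180:260,290:390],None,fx=7,fy=7,interpolation=cv2.INTER_CUBIC)
cv2.imwrite("pics/sc8.png",f)
E
```

```text
t 13.8 pos [540.2  52.1 139.1] jaw deg -93.32 toolz [-4.0e-04  7.1e-03 -1.0e+00] F [-1.3 -0.5 -2.2] w 30.0 q [-0.65  0.16  0.56  1.84 -0.1   1.16 -1.68]
[0.001, -0.0008, 0.0021] 0.0003
```

View pics/sc8.png

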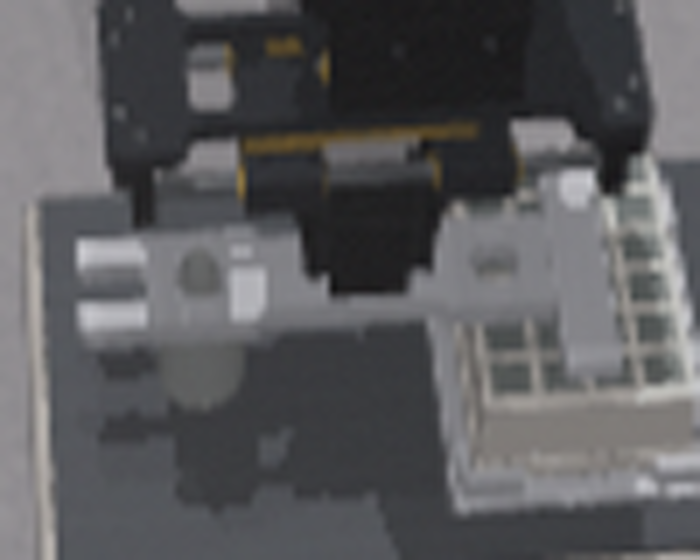

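The pin tip shows in the fork-side hole at crop (198,270). I'll do the last few millimetres, then release.

Call:
drive_tool(series=[{"translation":[0,0,0.0025],"roll":0},{"translation":[0,0,0.001],"roll":0}])

```text
time: 14.1
ee_pos: [540.2, 52.6, 135.8]
ee_rot: [-0.004, 1.0, -0.029, -0.0]
contact_force: [-4.7, -0.5, 5.1]
gripper_width: 29.4
```

Call:
drive_tool(series=[{"translation":[0,0,0],"roll":0},{"translation":[0,0,0],"roll":0},{"translation":[0,0,0],"roll":0}], claw=0.06)

```text
time: 14.48
ee_pos: [542.8, 53.3, 137.4]
ee_rot: [-0.005, 1.0, -0.029, 0.003]
contact_force: [1.1, -0.8, -0.9]
gripper_width: 52.1
```

Call:
drive_tool(series=[{"translation":[0,0,-0.02],"roll":0},{"translation":[0,0,-0.04],"roll":0},{"translation":[0,0,-0.04],"roll":0}])

```text
time: 14.85
ee_pos: [540.6, 52.4, 236.8]
ee_rot: [-0.004, 1.0, -0.028, 0.0]
contact_force: [0.8, 0.3, 0.6]
gripper_width: 60.0
```

```bash
python3 plan.py; python3 - <<'E'
from warp import *
s=eyes.grab_frame("scene");f=cv2.resize(s["frame"][180:260,290:390],None,fx=7,fy=7,interpolation=cv2.INTER_CUBIC)
cv2.imwrite("pics/sc9.png",f)
E
```

```text
t 14.85 pos [540.6  52.4 236.8] jaw deg -93.26 toolz [ 4.0e-04  7.4e-03 -1.0e+00] F [0.8 0.3 0.6] w 60.0 q [-0.66  0.08  0.56  1.72 -0.05  1.35 -1.72]
```

View pics/sc9.png

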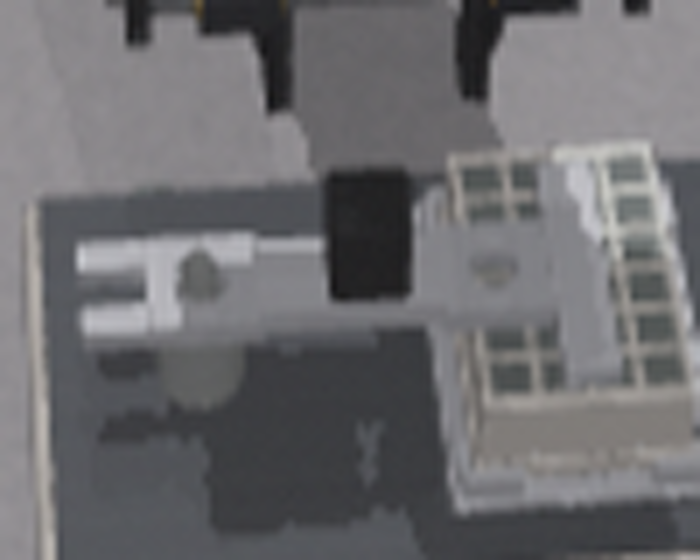

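The bar lies flat, pin in the fork-side hole (crop 198,270), crossbar over the plate. Next is the toggle; I start with the box yaw.

```bash
python3 - <<'E'
from warp import *
p=eyes.grab_frame("top");s=eyes.grab_frame("scene")
x0,x1,y0,y1=480,630,-370,-210
W=warp(p,60,x0,x1,y0,y1,4);cv2.imwrite("pics/box60.png",W)
W=warp(p,133,x0,x1,y0,y1,4);cv2.imwrite("pics/ball133.png",W)
print([ (d["xy"],d["score"]) for l in("toggle_pivot","toggle_tip") for d in pinpoint(l,p)])
x=[d["xy"] for d in pinpoint("toggle_tip",s)];print(x)
f=cv2.resize(s["frame"][205:290,180:260],None,fx=7,fy=7,interpolation=cv2.INTER_CUBIC);cv2.imwrite("pics/tog0.png",f)
E
```

```text
[([412.7, 173.4], 0.56), ([319.6, 178.8], 0.4), ([416.8, 184.0], 0.54)]
[[319.5, 224.2], [209.0, 221.1]]
```

View pics/box60.png

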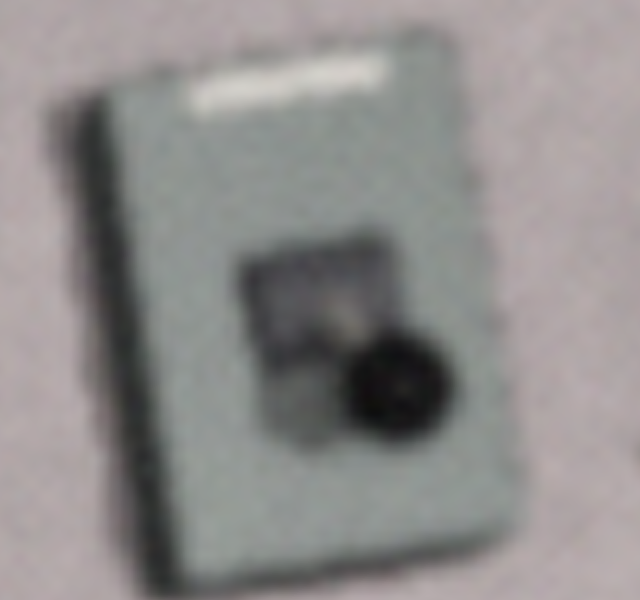

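View pics/ball133.png

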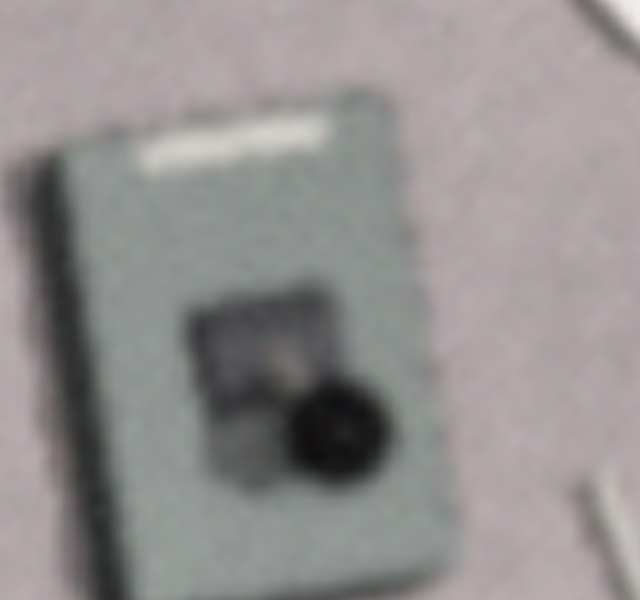

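View pics/tog0.png

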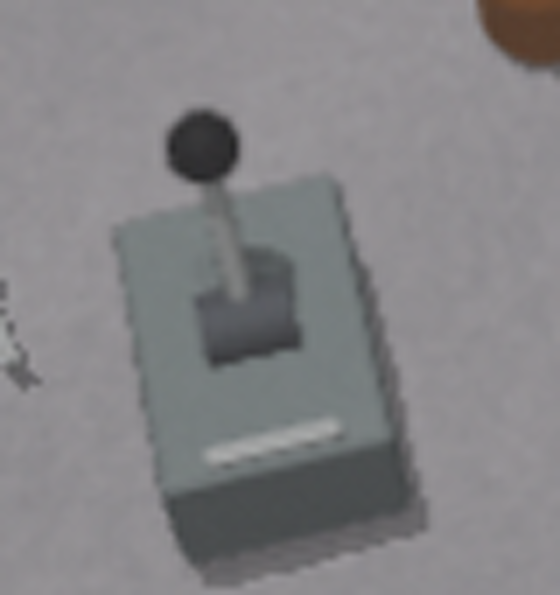

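The ball is at crop (338,433), giving about (522,-294) with z 133. The box yaw is about 0.14 rad and the lever leans to the robot side, away from the strip. I'll push it with shut fingers.

```bash
python3 plan.py 474.5 -301 237 98.1 7 7
```

```text
t 15.15 pos [540.   52.4 234.7] jaw deg -93.25 toolz [-0.0012  0.0072 -1.    ] F [ 0.4  0.6 -1.1] w 60.3 q [-0.66  0.09  0.56  1.72 -0.05  1.35 -1.72]
[-0.0065, 0.0509, -0.0007] -0.0283
[-0.0079, 0.0507, -0.0007] -0.0283
[-0.0094, 0.0505, -0.0007] -0.0283
[-0.0108, 0.0502, -0.0007] -0.0283
[-0.0122, 0.0499, -0.0007] -0.0283
[-0.0136, 0.0495, -0.0007] -0.0283
[-0.015, 0.0491, -0.0007] -0.0283
```

Call:
drive_tool(series=[{"translation":[-0.0065,0.051,-0.001],"roll":-0.028},{"translation":[-0.008,0.051,-0.001],"roll":-0.028},{"translation":[-0.0094,0.0505,-0.001],"roll":-0.028},{"translation":[-0.0108,0.05,-0.001],"roll":-0.028},{"translation":[-0.0122,0.05,-0.001],"roll":-0.028},{"translation":[-0.0136,0.0495,-0.001],"roll":-0.028},{"translation":[-0.015,0.04,-0.001],"roll":-0.028}], claw=0)

```text
time: 16.02
ee_pos: [470.3, -296.0, 230.1]
ee_rot: [-0.005, 0.997, 0.079, -0.007]
contact_force: [-0.3, 1.5, -0.6]
gripper_width: 2.3
```

```bash
python3 plan.py 474.5 -301 125 98.1 5
```

```text
t 16.02 pos [ 470.3 -296.   230.1] jaw deg -80.99 toolz [-0.0146  0.008  -0.9999] F [-0.3  1.5 -0.6] w 2.3 q [-0.25  0.16  0.86  1.69 -0.12  1.36 -0.79]
[0.001, 0.0013, 0.021] 0.0032
[0.001, 0.0013, 0.021] 0.0032
[0.001, 0.0013, 0.021] 0.0032
[0.001, 0.0013, 0.021] 0.0032
[0.001, 0.0013, 0.021] 0.0032
```

Call:
drive_tool(series=[{"translation":[0,0.0013,0.021],"roll":0},{"translation":[0,0.0013,0.021],"roll":0},{"translation":[0,0.0013,0.021],"roll":0},{"translation":[0,0.0013,0.021],"roll":0},{"translation":[0,0,0.018],"roll":0}])

```text
time: 16.65
ee_pos: [463.7, -305.2, 120.2]
ee_rot: [-0.004, 0.997, 0.073, -0.011]
contact_force: [-1.0, 0.4, 0.1]
gripper_width: 0.6
```

```bash
python3 plan.py 547 -290.5 125 98.1 6
```

```text
t 16.65 pos [ 463.7 -305.2  120.2] jaw deg -81.59 toolz [-0.0222  0.0072 -0.9997] F [-1.   0.4  0.1] w 0.6 q [-0.2   0.28  0.84  1.82 -0.22  1.16 -0.71]
[0.0141, -0.0004, -0.0011] 0.0009
[0.0141, -0.0004, -0.0011] 0.0009
[0.0141, -0.0004, -0.0011] 0.0009
[0.0141, -0.0004, -0.0011] 0.0009
[0.0141, -0.0005, -0.0011] 0.0009
[0.0141, -0.0005, -0.0011] 0.0009
```

Call:
drive_tool(series=[{"translation":[0.014,0,-0.001],"roll":0},{"translation":[0.014,-0.0005,-0.001],"roll":0},{"translation":[0.014,-0.0005,-0.001],"roll":0},{"translation":[0.014,-0.0005,-0.001],"roll":0},{"translation":[0.014,-0.0005,-0.001],"roll":0},{"translation":[0.014,-0.0005,-0.001],"roll":0}])

```text
time: 17.4
ee_pos: [553.2, -288.8, 124.8]
ee_rot: [-0.004, 0.997, 0.074, -0.011]
contact_force: [-0.3, -0.1, 0.3]
gripper_width: 0.5
```

```bash
python3 plan.py 480 -301 125 98.1 4;python3 - <<'E'
from warp import *
s=eyes.grab_frame("scene")
f=cv2.resize(s["frame"][195:290,180:260],None,fx=6,fy=6,interpolation=cv2.INTER_CUBIC);cv2.imwrite("pics/tog1.png",f)
E
```

```text
t 17.4 pos [ 553.2 -288.8  124.8] jaw deg -81.51 toolz [-0.0216  0.007  -0.9997] F [-0.3 -0.1  0.3] w 0.5 q [-0.18  0.43  0.79  1.64 -0.31  1.22 -0.74]
[-0.0186, 0.0003, 0.0003] 0.0017
[-0.0186, 0.0003, 0.0003] 0.0017
[-0.0186, 0.0004, 0.0003] 0.0017
[-0.0186, 0.0004, 0.0003] 0.0017
```

View pics/tog1.png

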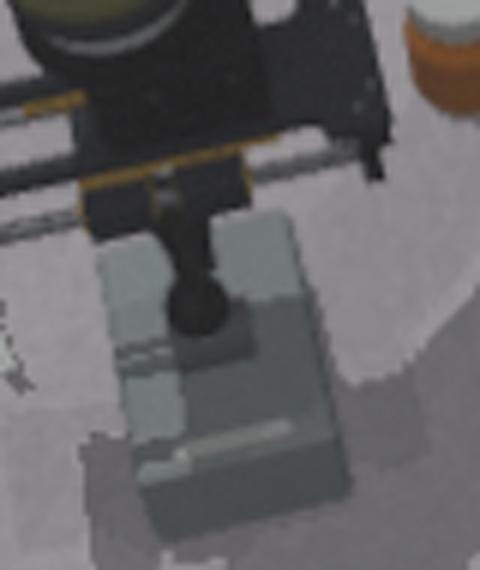

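The ball is now on the strip side of the hinge (crop 197,305) and the force is near zero. I'll back off, go up and check.

Call:
drive_tool(series=[{"translation":[-0.02,0,0],"roll":0},{"translation":[-0.025,0,-0.01],"roll":0},{"translation":[-0.02,0,-0.04],"roll":0},{"translation":[0,0,-0.05],"roll":0},{"translation":[-0.02,0.05,-0.02],"roll":0},{"translation":[0,0.03,0],"roll":0}])

```text
time: 18.2
ee_pos: [475.9, -381.7, 248.1]
ee_rot: [-0.007, 0.997, 0.075, -0.011]
contact_force: [0.1, -0.2, -0.1]
gripper_width: 0.4
```

```bash
python3 plan.py;python3 - <<'E'
from warp import *
s=eyes.grab_frame("scene");p=eyes.grab_frame("top")
f=cv2.resize(s["frame"][170:300,150:400],None,fx=3.2,fy=3.2,interpolation=cv2.INTER_CUBIC);cv2.imwrite("pics/fin_s.png",f)
f=cv2.resize(p["frame"][130:250,240:480],None,fx=3.3,fy=3.3,interpolation=cv2.INTER_CUBIC);cv2.imwrite("pics/fin_t.png",f)
W3=warp(p,127,460,620,-60,190,4);cv2.imwrite("pics/fbar.png",cv2.resize(W3,(750,480)))
E
```

```text
t 18.2 pos [ 475.9 -381.7  248.1] jaw deg -81.37 toolz [-0.0235  0.0113 -0.9997] F [ 0.1 -0.2 -0.1] w 0.4 q [-0.08  0.32  0.89  1.52 -0.24  1.44 -0.59]
```

View pics/fin_s.png

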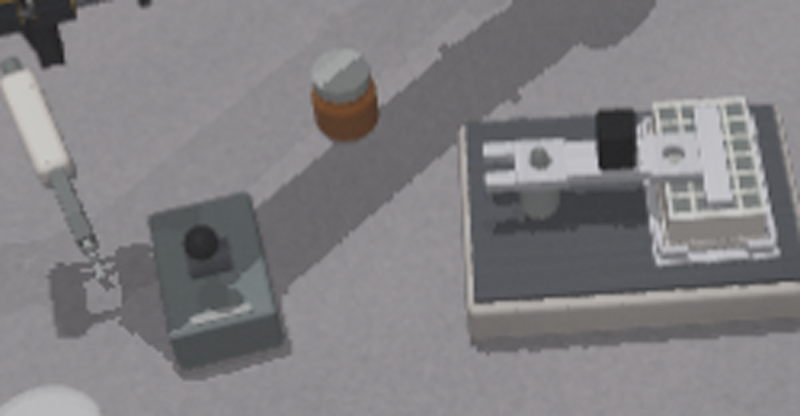

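View pics/fin_t.png

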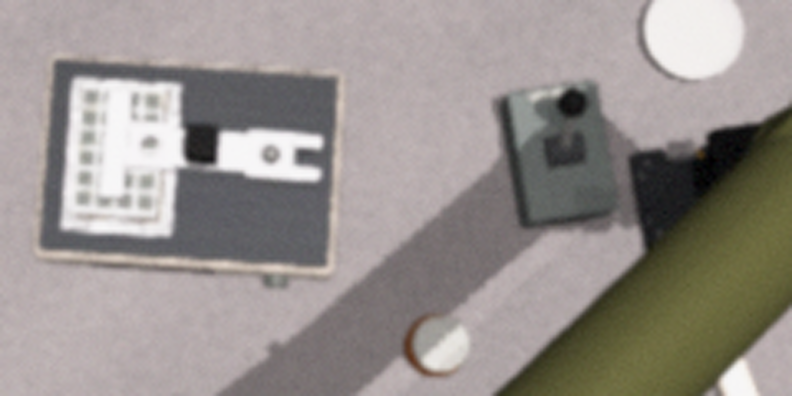

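View pics/fbar.png

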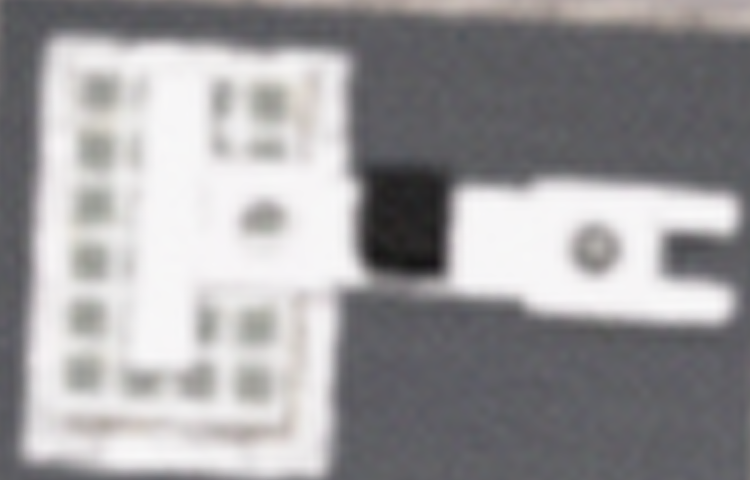

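```bash
python3 - <<'E'
from warp import *
s=eyes.grab_frame("scene");p=eyes.grab_frame("top")
pin=np.array([537.4,-9.0]);d=np.array([546.7,132.3])-pin;v=d/np.linalg.norm(d);print(np.linalg.norm(d),v)
w=np.array([v[1],-v[0]]);L=lambda x,y:pin+v*(110-x)+w*y
X=[[*L(x,y),127] for x,y in((-43,50),(-43,-50),(-21,50),(-21,-50),(156,21),(156,-21))]+[[*L(48+a*15,b*15),172] for a in(1,-1) for b in(1,-1)]
for n,P,(c0,r0,c1,r1) in(("s",s,(290,190,410,260)),("t",p,(245,135,355,225))):
    f=cv2.resize(P["frame"][r0:r1,c0:c1],None,fx=6,fy=6,interpolation=cv2.INTER_CUBIC)
    for q in proj(P,X): cv2.circle(f,(int((q[0]-c0+.5)*6),int((q[1]-r0+.5)*6)),3,(0,0,255),-1)
    cv2.imwrite(f"pics/chk_{n}.png",f)
ps={l:[[np.round(x["xy"],1).tolist(),round(x["score"],2)] for x in pinpoint(l,s)+pinpoint(l,p)] for l in("toggle_tip","toggle_pivot","plate","crossbar","hole_fork")}
for k in ps:print(k,ps[k])
E
```

```text
141.60572022344297 [0.06567531 0.99784105]
toggle_tip [[[208.7, 244.4], 0.62], [[218.0, 266.3], 0.26], [[258.7, 200.1], 0.19], [[277.0, 177.0], 0.74], [[413.3, 163.3], 0.54]]
toggle_pivot [[[214.0, 249.7], 0.69], [[373.2, 218.9], 0.32], [[413.7, 177.3], 0.78]]
plate [[[370.8, 226.5], 0.7], [[274.9, 181.9], 0.86], [[319.9, 173.0], 0.63]]
crossbar [[[366.5, 138.8], 0.81], [[371.7, 217.4], 0.8], [[252.2, 310.0], 0.97], [[274.3, 172.2], 0.87]]
hole_fork [[[320.5, 222.8], 0.56], [[421.7, 151.8], 0.56], [[201.6, 279.6], 0.6], [[322.0, 176.2], 0.58], [[284.6, 171.5], 0.16]]
```

View pics/chk_s.png

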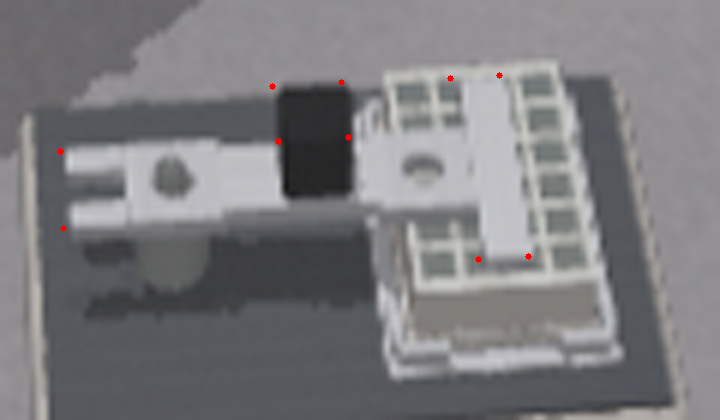

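View pics/chk_t.png

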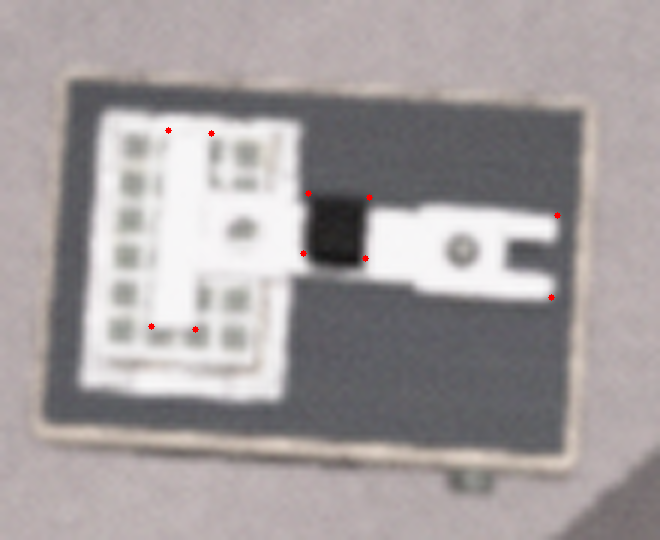

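Both overlays match a fully seated, level bar to about 1–2 px. The toggle ball is on the strip side of its hinge (scene row 244 now, 222–226 before). I'm handing in.

```bash
python3 -c "
from plant import manip
print(manip.close_job())"
```

```text
the job is handed in; nothing more can be done
None
```

I lifted the smaller hold-down bar off the pin, turned it end for end, and fitted it back by the hole next to the fork. Then I pushed the control box's toggle over to its run side with the shut fingers, and handed in at about 19 s of the 58 s allowed.

What the last checks showed:
- **Bar on the pin:** the pin shows in the fork-side hole. The tool let go at 135.8 mm, the same height at which it had gripped the seated bar (135.7 mm), so I take it as fully down.
- **Crossbar:** its middle lies about 4 mm from where I worked out the nest centre to be (limit 22 mm). The overlays in both cameras fit a level bar to 1–2 pixels; the scene camera's small offset was there before I moved anything.
- **Plate:** no shift seen in its nest.
- **Toggle:** the ball lies on the steel-strip side, away from the robot.
- **Bystanders:** the jar and pipette look untouched in the last pictures. The rack and bottle were outside my last crops, but the arm passed clear of them.
- **Robot:** the gripper ended shut and in the air, with near-zero force reading.

Two checks disagreed slightly. The camera and arm frames differ by about 2 mm in x, so I placed the bar from the arm's own readings after centring the gripper on the grip block. The networks' points were also several millimetres off and sometimes on the look-alike bar, so I used them only for rough finding.

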